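Slide a brake pad under the spring clip of the gauging jig

ROBOT

A 6-joint arm with a two-finger parallel gripper is mounted at the origin on the work surface. World frame = base frame: x ahead of the robot, y to its left, z up, the work surface at z = 0. Lengths are in mm, angles in rad, forces in N, time in s.
With the tool pointing down it reaches from about 350 to 975 mm from the base axis. Payload 7.1 kg.
Tool frame: the origin (TCP) lies between the finger pads; the fingertips stand 19 mm ahead of it and the grasp point (between the pads) is the TCP; z points along the fingers, y is the line along which they close (so a half turn about z gives the same grasp; the last joint's range is limited). The gripper opens to 88 mm and grips with 3 to 60 N. Pads are 20 mm wide; open, the fingers measure 115 mm over their backs; the gripper's body (75 mm by 178 mm) begins 61 mm behind the grasp point.
Start: joints at [1.312, 0.423, 1.63, -0, 1.089, -0.019], TCP at [148.411, 607.107, 241.675] pointing down, gripper open.
Joint ranges: [-3, 3], [-0.9, 2.11], [0.09, 2.58], [-1.31, 4.45], [0.11, 2.69], [-2.54, 2.54]. Speed limits (rad/s): [2.39, 2.39, 3.01, 3.14, 3.14, 3.14].

INTERFACE

Orientations are given as a rotation vector (axis times angle).
In Python, from workcell import ctrl gives the robot as it stands.
- The arm moves only by the tool arm_command, never from a script. Its argument "series" is a list of rows, each an object with "linear": the shift along the tool's x, y, z in m, a list of three; "turn": the turn about the tool's z in rad. A call has 1 to 10 rows; each row shifts and turns the commanded pose from where the row before left it, along the tool's axes as they then stand; what a row does not reach is not made up. A row lasts 1/10 s, in which the tool goes at most 50 mm and 8.59 degrees, less where a joint would pass 70% of its speed; a pose out of reach is approached as far as the arm can. A call with a gripper value outside its range is refused whole. "jaw" is the opening, from -1 (shut) to 1 (fully open), set as the call begins (left out, the last holds). The fingers move at their own pace and stop on an object; the grip force is fixed at half the most. Time passes only in rows, so rows that do not move let the fingers close. It gives the time, the measured TCP pose, the force, the opening and the grip force at its end, in the units of the state.
- ctrl.get_obs(): the state, without advancing time (a new reading comes with each control period).
- ctrl.get_image(name): name is "scene" or "top" or "wrist"; returns a dict with "frame" (400x640x3 uint8, blue, green, red), "fx", "fy", "cx", "cy" (pixels), "rvec" (rotation vector, rad) and "tvec" (3), from world to camera coordinates, as OpenCV has them. Camera axes: x right, y down, z forward; pixel columns grow to the right and rows downward; lengths in mm; the calibration is good to about 2 mm. A picture is of the moment at which its call begins. There is no depth.
- ctrl.close_job(): hands the job in; it is judged then, once.
The state is a dict: "t": time; "qpos": joint angles; "qvel": joint speeds; "joint_torque": joint torques, N m; "ee_pos": TCP position; "orientation": TCP orientation; "ft_force": force on the tool from outside, world axes, zero at the start; "moment": the same for the moment, N m; "width": finger opening in mm; "grasp_force": force on a finger pad.
Only numpy, scipy, OpenCV 4.12 (cv2) and the standard library are available. Lean on these libraries where they do the work, as an engineer would, in place of code of your own. Each camera call takes 0.05 s, during which the arm holds its last target. There are 200 camera calls.

TASK

Press the red pedal of the jig's spring clip right down with one fingertip so that its jaw lifts, and keep it down while the other fingertip pushes the brake pad along its channel, under the jaw, until it is fully home against the end stop. Then let the clip go so that it clamps the pad, and move clear. Only press and push: do not grasp, lift or tip the pad, and leave the things around the jig alone.

Things in the scene. Friction and masses are not known exactly. Their poses are not given: they have to be found in the camera images.
- jig: Gauging jig fixed to the bench: blue plate 205 x 150 mm, top at z = 15 mm. Origin on the bench surface under the channel's centre line; +x is the push direction, roughly away from the robot, y to its left, z up. Plate spans x -120 to +85, y -97 to +53 mm. All positions below (mm) are in this frame.
- home (a point): Where the pad's centre is when fully home: x = 25, y = 0, z = 23 mm in the jig. The channel runs between two aluminium rails, tops at z = 19 mm, inner faces at y = -26.5 and +26.5, from x = -60 to the dark steel end stop, whose face is at x = 70 and top at z = 33 mm.
- clip (a joint): Angle of the sprung rocker clip, rad: 0 released, jaw down and blocking the channel; 0.42 pedal right down. It rocks on a 7 mm steel rod along x at y = -34, z = 34 mm, in bearings at x = -118 and 65 that reach z = 43 mm. Pedal on the rod's -y side, jaw on the +y side. At 0.33 or more the pad passes under the jaw; resting on the pad it reads about 0.28.
- pedal (a point): Point on top of the red pedal, mid-length, 42 mm out from the rod; moves with the clip. The pedal runs level from x = -115 to 0 and the red part spans y -51 to -86 mm. Top here at z = 40 mm released, 22.5 mm pressed right down (lower than the pad's top). About 4 N starts it, 9 N holds it right down; it springs back.
- jaw (a point): Centre of the clip's jaw, a steel bar 10 mm thick and 20 mm long over the channel, x = 35 to 55, y about 6 mm; moves with the clip. Its underside is at z = 20 mm released, 32 mm at 0.30 rad, 37 mm fully up.
- pad_center (a point): Centre of the loose brake pad, about 350 g, 16 mm thick: steel plate 90 x 50 x 6 mm below, dark friction block 86 x 44 x 10 mm on top. It lies in the channel (top z = 31 mm), its long x axis along the jig's x, centre at x = -40 to -18 mm at the start. Its rear edge, 45 mm behind the centre (block 43 mm), is free to push on with a finger from above.
- spray_can: Bystander: standing blue bottle of brake cleaner with a white cap, 64 mm diameter, 170 mm tall; origin under its centre.
- socket: Bystander: standing steel socket, 32 mm diameter, 38 mm tall; origin under its centre.
- grease_tin: Bystander: round red tin with black lid, 68 mm diameter, 50 mm tall; origin under its centre.
- wrench: Bystander: steel wrench, 170 mm long, lying along its x axis; origin under its middle.
Things that resemble listed ones, but are neither listed nor needed, are in the scene too. Leave any yellow look-alike of the part that bears pad_center alone.

How it is judged (in metres and radians):
On the way, in this order (a step that is already met when the one before it is completed fails the run):
1. the clip is held down by the fingers, its jaw raised, before the pad has reached under it (value of joint clip above 0.31 rad and contact force between the fingers and clip above 1 N and x of pad_center in the frame of jig below -0.004 m), for 0.2 s.
2. with the clip held down, a finger pushes the pad in under the jaw (value of joint clip above 0.295 rad and contact force between the fingers and clip above 0.5 N and contact force between the fingers and pad above 0.2 N and x of pad_center in the frame of jig above -0.002 m), for 0.04 s.
3. the pad is home against the stop while the clip is still held down (value of joint clip above 0.295 rad and contact force between the fingers and clip above 0.5 N and x of pad_center in the frame of jig above 0.021 m), for 0.1 s.
At the end, for the whole second after the job is handed in: The pad lies flat and straight in the channel, its front within 4 mm of the end stop, at rest, with the released clip clamping it (jaw resting on it with more than 1 N) (x of pad_center in the frame of jig between 0.021 and 0.028 m and y of pad_center in the frame of jig between -0.005 and 0.005 m and angle between the x axis of pad_center and the x axis of jig, either way round below 0.07 rad and height (world z) of pad_center below 0.0255 m and angle between pad_center's own z axis and vertical below 0.06 rad and value of joint clip between 0.24 and 0.31 rad and contact force between clip and pad above 1 N and linear speed of pad below 0.01 m/s); the robot touches nothing.
It fails at once if the pad is lifted (more than 8 mm) or tipped (more than 0.2 rad) (height (world z) of pad_center above 0.031 m or angle between pad_center's own z axis and vertical above 0.2 rad).
It fails at once if the clip is let down on the pad (more than 1.5 N) while the pad is only part-way under it (x of pad_center in the frame of jig between 0 and 0.019 m and contact force between clip and pad above 1.5 N).
It fails at once if something around the jig is moved more than 15 mm (distance of any of spray_can, socket, grease_tin, wrench from where it was at the start of the episode above 0.015 m).
It also fails if it takes over 45 s, if anything falls off the work surface, if the arm or the gripper's body presses on something with over 40 N, if the wrist force passes 120 N, or if a joint passes its speed limit or range.

## Working session

There is one attempt and no reset: what is moved stays moved. The work goes in short steps, Python scripts to look and compute and a tool call to move; the robot and the scene stay as the last step left them, time stands still between calls to the robot, and variables do not carry over. Pictures are saved under pics/ and viewed, at most 10 in all, crops included, and the job is handed in when it is done.

Besides the shell and the picture viewer there is one more tool, called after ">>>" by a JSON object that holds its "api" and its "payload", one argument or row to a line. arm_command: Moves the arm, as the interface text tells. Its arguments: {"type":"object","properties":{"series":{"type":"array"},"jaw":{"type":"number"}},"required":["series"]}

```bash
mkdir -p pics
cat > h.py <<'E'
import numpy as np, cv2
from workcell import ctrl
def grab(n):
    d=ctrl.get_image(n); return d
def ray(d,uv,z):
    R=cv2.Rodrigues(np.array(d["rvec"],float))[0]; t=np.array(d["tvec"],float).reshape(3)
    c=-R.T@t; out=[]
    for u,v in np.atleast_2d(uv):
        r=R.T@np.array([(u-d["cx"])/d["fx"],(v-d["cy"])/d["fy"],1]); s=(z-c[2])/r[2]; out.append(c+s*r)
    return np.array(out)
def proj(d,P):
    K=np.array([[d["fx"],0,d["cx"]],[0,d["fy"],d["cy"]],[0,0,1.]])
    return cv2.projectPoints(np.array(P,float).reshape(-1,1,3),np.array(d["rvec"],float),np.array(d["tvec"],float),K,None)[0].reshape(-1,2)
E
python3 - <<'E'
from h import *
import pickle
o=ctrl.get_obs(); print(o)
D={}
for n in("top","scene"):
    d=grab(n); D[n]=d; cv2.imwrite(f"pics/{n}0.png",np.array(d["frame"]))
    print(n,[d[k] for k in("fx","fy","cx","cy","rvec","tvec")])
pickle.dump(D,open("D0.pkl","wb"))
E
```

```text
{'t': 0.0, 'qpos': array([ 1.31200349e+00,  4.23811642e-01,  1.63068709e+00,  1.39711402e-05,
        1.08859925e+00, -1.89772901e-02]), 'qvel': array([ 1.01377374e-03,  2.83603236e-05,  5.69260356e-04,  6.47684912e-04,
        1.10172967e-03, -8.46243488e-05]), 'joint_torque': array([ 5.44267334e-05, -5.44606125e+01, -2.73678499e+01,  6.43623504e-02,
        2.24876142e-02, -1.30694075e-04]), 'ee_pos': array([148.27518297, 606.61508696, 240.92105147]), 'orientation': array([-3.75782961e-01, -3.11881384e+00,  2.33893476e-03]), 'ft_force': array([-0.52289048, -0.07606614, -0.58591899]), 'moment': array([0.03610511, 0.00755463, 0.06001277]), 'grasp_force': 0.0, 'width': 87.66576460334258}
top [384.84372566002395, 384.84372566002395, 319.63297064470584, 200.5651843133748, array([ 2.19829566, -2.1585342 ,  0.13785843]), array([ 61.79518216, 548.50385381, 788.01892229])]
scene [407.424661008063, 407.424661008063, 313.94344496517243, 202.08763362562806, array([ 2.4307239 ,  0.70173162, -0.22579217]), array([-509.2916189 , -152.85839266,  914.37609064])]
```

View pics/top0.png

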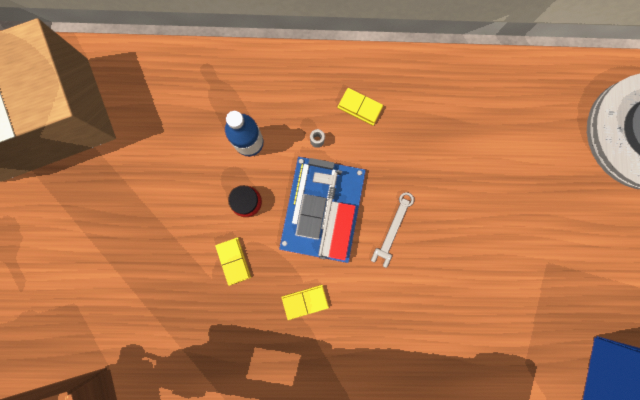

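View pics/scene0.png

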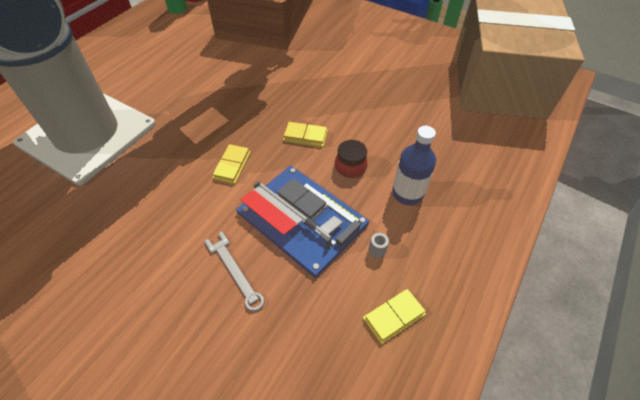

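Both views show the jig: blue plate at about (323,210) in top and (302,220) in scene. The dark grey pad in the channel is at top (311,216). The three or four yellow pads are look-alikes to leave alone. The red pedal is at top (342,232). Bystanders in the top view: bottle (243,133), socket (317,137), tin (245,201), wrench (395,230).

Run:
```python
from h import *
import pickle
D=pickle.load(open("D0.pkl","rb")); d=D["top"]
f=np.array(d["frame"]); hsv=cv2.cvtColor(f,cv2.COLOR_BGR2HSV)
print("base px",proj(d,[[0,0,0],[148,607,241]]))
roi=np.zeros(f.shape[:2],np.uint8); roi[150:270,275:372]=255
blue=cv2.inRange(hsv,(100,120,50),(130,255,255))&roi
pts=cv2.findNonZero(blue); W=ray(d,pts.reshape(-1,2),15)[:,:2].astype(np.float32)
hull=cv2.convexHull(W); r=cv2.minAreaRect(hull); print("plate",r); print(cv2.boxPoints(r))
red=(cv2.inRange(hsv,(0,150,120),(6,255,255))|cv2.inRange(hsv,(172,150,120),(180,255,255)))&roi
W=ray(d,cv2.findNonZero(red).reshape(-1,2),40)[:,:2].astype(np.float32); print("red",cv2.minAreaRect(W))
c=f[140:280,260:390]; cv2.imwrite("pics/crop_top.png",cv2.resize(c,None,fx=4.2,fy=4.2,interpolation=cv2.INTER_CUBIC))
```

```text
base px [[349.81179942 468.43726285]
 [-55.46701258 455.34227603]]
plate ((531.4009399414062, 64.80361938476562), (147.69744873046875, 202.3662567138672), 79.98918914794922)
[[418.9209     9.668312]
 [618.2062   -25.509819]
 [643.881    119.93893 ]
 [444.5957   155.11707 ]]
red ((483.9707336425781, 25.092323303222656), (34.425086975097656, 114.56341552734375), 80.02022552490234)
```

View pics/crop_top.png

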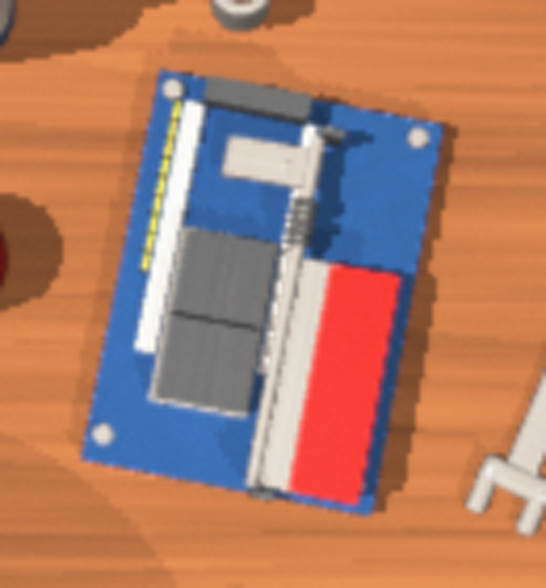

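```bash
cat >> h.py <<'E'
O=np.array([552.5,83.0]); ang=np.radians(-10); ex=np.array([np.cos(ang),np.sin(ang)]); ey=np.array([-ex[1],ex[0]])
def jig(P): P=np.atleast_2d(P)[:,:2]-O; return np.c_[P@ex,P@ey]
def world(x,y): return O+x*ex+y*ey
def toolstep(x,y,ztip):
    o=ctrl.get_obs(); R=cv2.Rodrigues(np.array(o["orientation"]))[0]
    g=np.r_[world(x,y),ztip+19]; dt=R.T@(g-o["ee_pos"])
    a=np.arctan2(R[1,1],R[0,1])-np.arctan2(ey[1],ey[0])
    return dict(jig=jig(o["ee_pos"])[0].round(1),tip=round(o["ee_pos"][2]-19,1),d_tool_mm=dt.round(1),turn=round(a,4),ft=o["ft_force"].round(1),F_jig=(np.r_[o["ft_force"][:2]@ex,o["ft_force"][:2]@ey]).round(1),w=round(o["width"],1),tilt=np.degrees(np.arccos(-R[2,2])).round(2))
E
python3 - <<'E'
from h import *
import pickle
d=pickle.load(open("D0.pkl","rb"))["top"]
c=np.array([[185,228],[278,240],[152,400],[245,413]])/4.2+[260,140]
print("pad block corners jig",jig(ray(d,c,31)).round(1))
for n,p,z in(("can cap",(235,119),170),("socket",(317,135),38),("tin",(243,200),50),("wr",(383,262),3),("wr2",(407,199),3)): 
    P=ray(d,p,z)[0]; print(n,P.round(),jig(P).round())
print(toolstep(-98,-40,150))
E
```

```text
pad block corners jig [[  3.2  22.9]
 [  6.3 -24.2]
 [-84.5  22.3]
 [-82.  -24.4]]
can cap [675. 228. 170.] [[ 96. 164.]]
socket [687.  80.  38.] [[133.  20.]]
tin [543. 230.  50.] [[-35. 143.]]
wr [419. -68.   3.] [[-105. -172.]]
wr2 [ 557. -121.    3.] [[  40. -200.]]
{'jig': array([-489. ,  445.5]), 'tip': np.float64(222.0), 'd_tool_mm': array([-421.8, -458.8,   72.6]), 'turn': np.float64(-0.0653), 'ft': array([-0.9,  0.7,  0.7]), 'F_jig': array([-1. ,  0.6]), 'w': 87.9, 'tilt': np.float64(0.08)}
```

>>> {"api": "arm_command", "payload": {
  "series": [
    {"linear": [-0.016,-0.017,0],"turn": 0},
    {"linear": [-0.03,-0.033,0],"turn": 0},
    {"linear": [-0.03,-0.033,0],"turn": 0},
    {"linear": [-0.03,-0.033,0],"turn": 0},
    {"linear": [-0.03,-0.033,0],"turn": 0},
    {"linear": [-0.03,-0.033,0],"turn": 0},
    {"linear": [-0.03,-0.033,0],"turn": 0},
    {"linear": [-0.03,-0.033,0],"turn": 0},
    {"linear": [-0.03,-0.033,0],"turn": 0},
    {"linear": [-0.03,-0.033,0],"turn": 0}
  ],
  "jaw": 0.636
}}

```text
t: 1.1
ee_pos: [352.0, 232.5, 241.7]
orientation: [0.375, 3.119, 0.0]
ft_force: [1.5, 0.2, 0.4]
width: 71.6
grasp_force: 0.0
```

>>> {"api": "arm_command", "payload": {
  "series": [
    {"linear": [-0.03,-0.033,0],"turn": 0},
    {"linear": [-0.03,-0.033,0],"turn": 0},
    {"linear": [-0.03,-0.033,0.01],"turn": 0},
    {"linear": [-0.03,-0.03,0.03],"turn": 0},
    {"linear": [-0.016,-0.016,0.033],"turn": 0},
    {"linear": [0,0,0],"turn": -0.065},
    {"linear": [0,0,0],"turn": 0},
    {"linear": [0,0,0],"turn": 0}
  ]
}}

```text
t: 1.9
ee_pos: [448.5, 62.5, 169.9]
orientation: [-0.277, -3.129, -0.0]
ft_force: [0.4, -0.1, 0.1]
width: 72.0
grasp_force: 0.0
```

Run:
```python
from h import *
print(toolstep(-100,-40,60))
d=grab("wrist"); f=np.array(d["frame"]); 
P=lambda x,y,z: np.r_[world(x,y),z]
for p in proj(d,[P(-120,-97,15),P(-120,53,15),P(85,53,15),P(85,-97,15),P(-115,-86,40),P(-115,-51,40),P(0,-51,40),P(0,-86,40)]): cv2.circle(f,tuple(int(round(v)) for v in p),3,(255,0,255),1) if abs(p).max()<2000 else 0
cv2.imwrite("pics/w1.png",f)
import pickle; pickle.dump(d,open("Dw.pkl","wb"))
```

```text
{'jig': array([-98.9, -38.3]), 'tip': np.float64(150.9), 'd_tool_mm': array([ 1.1, -1.7, 90.9]), 'turn': np.float64(-0.0018), 'ft': array([ 0.4, -0.1,  0.1]), 'F_jig': array([ 0.4, -0. ]), 'w': 72.0, 'tilt': np.float64(0.0)}
```

View pics/w1.png

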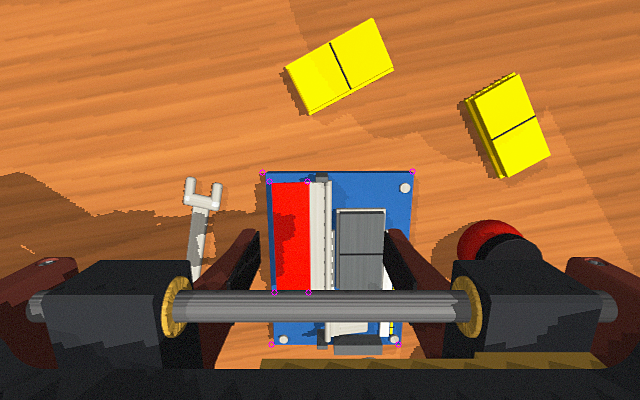

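The close view shows the predicted plate corners (magenta) sitting on the real ones: (263,172), (412,172). The grey pad's rear edge is at row ~211, columns 338–385. The only grey pad is the one in the channel; the yellow ones, at (340,65) and (507,125), are decoys.

Run:
```python
from h import *
import pickle
d=pickle.load(open("Dw.pkl","rb"))
print(jig(ray(d,[(338,211),(385,211)],31)).round(1), jig(ray(d,[(263,172),(412,172)],15)).round(1))
```

```text
[[-83.5 -21. ]
 [-83.4  25.1]] [[-119.6  -95.7]
 [-119.3   53.5]]
```

>>> {"api": "arm_command", "payload": {
  "series": [
    {"linear": [0.001,-0.002,0.02],"turn": 0},
    {"linear": [0,0,0.03],"turn": 0},
    {"linear": [0,0,0.03],"turn": 0},
    {"linear": [0,0,0.015],"turn": 0},
    {"linear": [0,0,0],"turn": 0},
    {"linear": [0,0,0],"turn": 0}
  ]
}}

```text
t: 2.55
ee_pos: [447.6, 61.1, 75.5]
orientation: [0.274, 3.129, 0.0]
ft_force: [0.4, 0.0, -0.2]
width: 71.7
grasp_force: 0.0
```

Run:
```python
from h import *
print(toolstep(-101,-40,24))
d=grab("scene"); f=np.array(d["frame"])[140:290,210:400]; cv2.imwrite("pics/s1.png",cv2.resize(f,None,fx=4,fy=4,interpolation=cv2.INTER_CUBIC))
```

```text
{'jig': array([-99.5, -39.8]), 'tip': np.float64(56.5), 'd_tool_mm': array([ 1.5, -0.2, 32.5]), 'turn': np.float64(0.0001), 'ft': array([ 0.4,  0. , -0.2]), 'F_jig': array([0.4, 0.1]), 'w': 71.7, 'tilt': np.float64(0.05)}
```

View pics/s1.png

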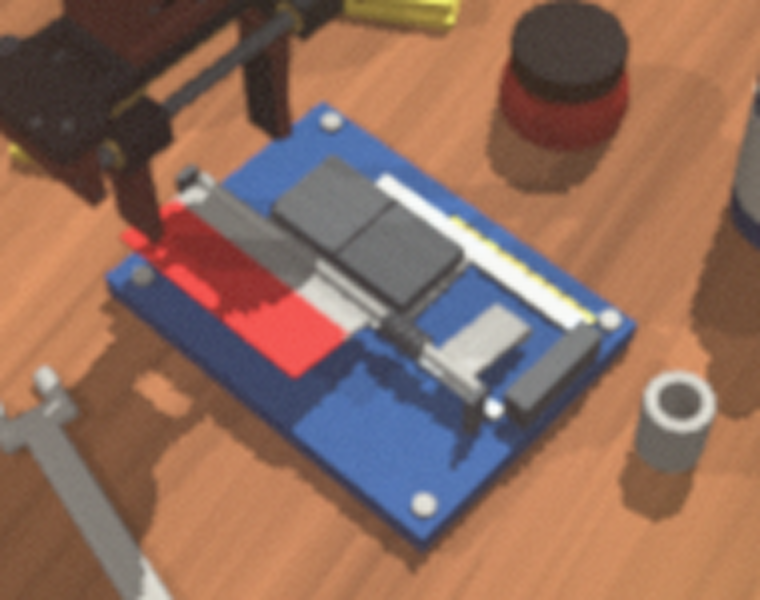

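The scene crop shows the left finger at about (145,230), above the rear of the red pedal. The other finger is at (275,130), behind the pad's rear edge. Both are clear of the bearing, so I'll press down now.

>>> {"api": "arm_command", "payload": {
  "series": [
    {"linear": [0.0015,0,0.01],"turn": 0},
    {"linear": [0,0,0.008],"turn": 0},
    {"linear": [0,0,0.004],"turn": 0},
    {"linear": [0,0,0.004],"turn": 0},
    {"linear": [0,0,0],"turn": 0}
  ]
}}

```text
t: 3.1
ee_pos: [446.3, 60.9, 48.6]
orientation: [0.274, 3.129, 0.0]
ft_force: [1.2, -0.1, 6.0]
width: 71.7
grasp_force: 2.9
```

>>> {"api": "arm_command", "payload": {
  "series": [
    {"linear": [0,0,0.003],"turn": 0},
    {"linear": [0,0,0.002],"turn": 0},
    {"linear": [0,0,0],"turn": 0}
  ]
}}

```text
t: 3.4
ee_pos: [446.6, 61.3, 44.0]
orientation: [0.275, 3.128, 0.001]
ft_force: [1.1, 3.0, 8.0]
width: 72.1
grasp_force: 3.5
```

Run:
```python
from h import *
print(toolstep(-90,-40,24))
```

```text
{'jig': array([-100.6,  -39.8]), 'tip': np.float64(25.0), 'd_tool_mm': array([-10.6,  -0.2,   1. ]), 'turn': np.float64(-0.0008), 'ft': array([1.1, 3. , 8. ]), 'F_jig': array([0.6, 3.1]), 'w': 72.1, 'tilt': np.float64(0.1)}
```

>>> {"api": "arm_command", "payload": {
  "series": [
    {"linear": [0,0,0.0015],"turn": 0},
    {"linear": [0,0,0],"turn": 0}
  ]
}}

```text
t: 3.6
ee_pos: [446.6, 61.4, 42.6]
orientation: [0.275, 3.128, 0.001]
ft_force: [1.4, 3.6, 8.4]
width: 71.6
grasp_force: 3.7
```

>>> {"api": "arm_command", "payload": {
  "series": [
    {"linear": [0,0,0.001],"turn": 0},
    {"linear": [0,0,0],"turn": 0},
    {"linear": [0,0,0],"turn": 0}
  ]
}}

```text
t: 3.9
ee_pos: [446.6, 61.3, 41.8]
orientation: [0.275, 3.128, 0.001]
ft_force: [0.1, 3.4, 8.9]
width: 71.5
grasp_force: 3.8
```

Run:
```python
from h import *
print(toolstep(-90,-40,22))
d=grab("scene"); f=np.array(d["frame"])[140:290,210:400]; cv2.imwrite("pics/s2.png",cv2.resize(f,None,fx=4,fy=4,interpolation=cv2.INTER_CUBIC))
```

```text
{'jig': array([-100.5,  -39.7]), 'tip': np.float64(22.8), 'd_tool_mm': array([-10.5,  -0.3,   0.8]), 'turn': np.float64(-0.0007), 'ft': array([0.1, 3.4, 8.9]), 'F_jig': array([-0.5,  3.3]), 'w': 71.5, 'tilt': np.float64(0.11)}
```

View pics/s2.png

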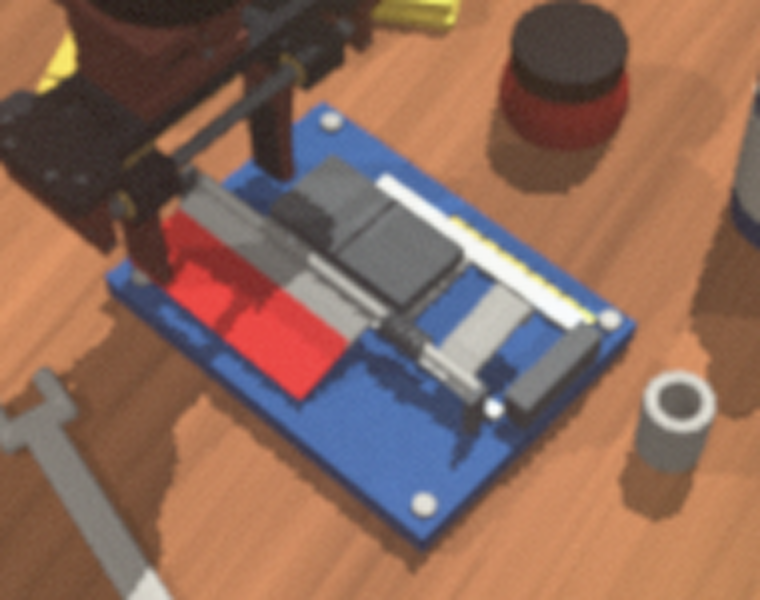

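The scene crop shows the pedal down at the finger (155,270) and the jaw at (490,320) raised. The force of 8.9 N is about right for fully pressed. Next is the push.

>>> {"api": "arm_command", "payload": {
  "series": [
    {"linear": [-0.003,0,0],"turn": 0},
    {"linear": [-0.004,0,0],"turn": 0},
    {"linear": [-0.004,0,0],"turn": 0},
    {"linear": [-0.004,0,0],"turn": 0},
    {"linear": [-0.004,0,0],"turn": 0},
    {"linear": [0,0,0],"turn": 0}
  ]
}}

```text
t: 4.55
ee_pos: [460.4, 57.1, 40.5]
orientation: [-0.275, -3.121, 0.002]
ft_force: [-8.4, -1.4, 8.4]
width: 71.7
grasp_force: 4.5
```

Run:
```python
from h import *
print(toolstep(-28,-40,22.5))
```

```text
{'jig': array([-86.2, -41.5]), 'tip': np.float64(21.5), 'd_tool_mm': array([-58.2,   1.6,  -1.4]), 'turn': np.float64(-0.001), 'ft': array([-8.4, -1.4,  8.4]), 'F_jig': array([-8.1, -2.8]), 'w': 71.7, 'tilt': np.float64(0.49)}
```

>>> {"api": "arm_command", "payload": {
  "series": [
    {"linear": [-0.004,0.001,0],"turn": 0},
    {"linear": [-0.004,0,0],"turn": 0},
    {"linear": [-0.004,0,0],"turn": 0},
    {"linear": [-0.004,0,0],"turn": 0},
    {"linear": [-0.004,0,0],"turn": 0},
    {"linear": [-0.004,0,0],"turn": 0},
    {"linear": [-0.004,0,0],"turn": 0}
  ]
}}

```text
t: 5.25
ee_pos: [487.8, 53.2, 40.4]
orientation: [-0.274, -3.12, 0.002]
ft_force: [-9.9, -0.5, 9.2]
width: 71.6
grasp_force: 5.5
```

Run:
```python
from h import *
print(toolstep(-28,-40,22.5))
d=grab("scene"); f=np.array(d["frame"])[140:290,210:400]; cv2.imwrite("pics/s3.png",cv2.resize(f,None,fx=4,fy=4,interpolation=cv2.INTER_CUBIC))
```

```text
{'jig': array([-58.5, -40.5]), 'tip': np.float64(21.4), 'd_tool_mm': array([-30.5,   0.6,  -1.4]), 'turn': np.float64(-0.0009), 'ft': array([-9.9, -0.5,  9.2]), 'F_jig': array([-9.6, -2.2]), 'w': 71.6, 'tilt': np.float64(0.53)}
```

View pics/s3.png

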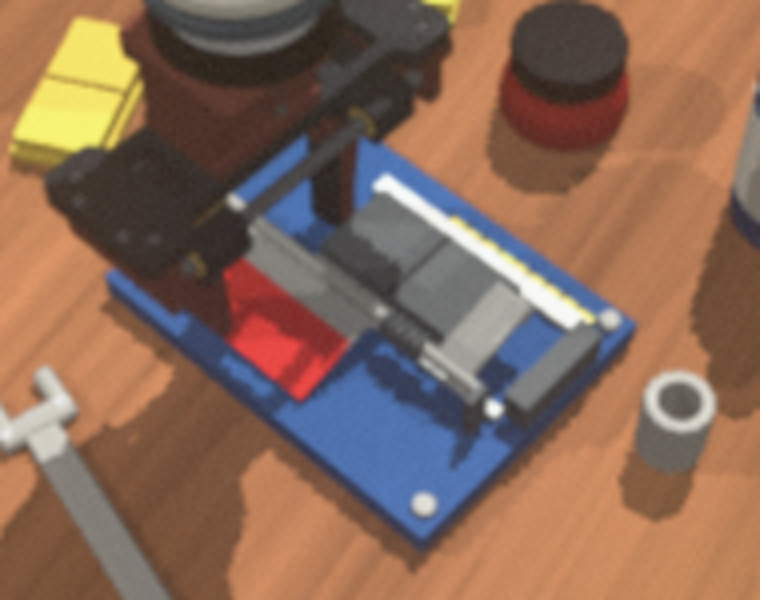

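The crop shows the pad sliding straight along the channel, with its front at the raised jaw (480,310) and the pedal still down. The push continues.

>>> {"api": "arm_command", "payload": {
  "series": [
    {"linear": [-0.004,0,0],"turn": 0},
    {"linear": [-0.004,0,0],"turn": 0},
    {"linear": [-0.004,0,0],"turn": 0},
    {"linear": [-0.004,0,0],"turn": 0},
    {"linear": [-0.004,0,0],"turn": 0},
    {"linear": [-0.004,0,0],"turn": 0},
    {"linear": [-0.002,0,0],"turn": 0}
  ]
}}

```text
t: 6.0
ee_pos: [513.8, 48.8, 40.4]
orientation: [-0.274, -3.121, 0.002]
ft_force: [-8.3, -1.4, 6.4]
width: 71.6
grasp_force: 5.0
```

>>> {"api": "arm_command", "payload": {
  "series": [
    {"linear": [-0.002,0,0],"turn": 0},
    {"linear": [-0.002,0,0],"turn": 0},
    {"linear": [0,0,0],"turn": 0}
  ]
}}

```text
t: 6.3
ee_pos: [517.0, 48.1, 40.4]
orientation: [-0.274, -3.12, 0.002]
ft_force: [-9.7, -1.3, 10.8]
width: 71.9
grasp_force: 6.9
```

Run:
```python
from h import *
print(toolstep(-28,-40,22.5))
```

```text
{'jig': array([-28.9, -40.5]), 'tip': np.float64(21.4), 'd_tool_mm': array([-0.9,  0.5, -1.1]), 'turn': np.float64(-0.0004), 'ft': array([-9.7, -1.3, 10.8]), 'F_jig': array([-9.3, -2.9]), 'w': 71.9, 'tilt': np.float64(0.56)}
```

Near the stop now. I'll advance slowly until the force rises.

>>> {"api": "arm_command", "payload": {
  "series": [
    {"linear": [-0.002,0,0],"turn": 0},
    {"linear": [-0.001,0,0],"turn": 0},
    {"linear": [0,0,0],"turn": 0}
  ]
}}

```text
t: 6.6
ee_pos: [517.2, 48.1, 40.4]
orientation: [-0.273, -3.115, 0.003]
ft_force: [-17.7, 3.3, 18.5]
width: 71.8
grasp_force: 10.5
```

>>> {"api": "arm_command", "payload": {
  "series": [
    {"linear": [-0.002,0,0],"turn": 0},
    {"linear": [-0.001,0,0],"turn": 0},
    {"linear": [0,0,0],"turn": 0}
  ]
}}

```text
t: 6.9
ee_pos: [517.5, 48.0, 40.3]
orientation: [-0.271, -3.109, 0.003]
ft_force: [-26.1, 7.1, 27.9]
width: 72.0
grasp_force: 15.1
```

Run:
```python
from h import *
print(toolstep(-28,-40,22.5))
```

```text
{'jig': array([-28.4, -40.6]), 'tip': np.float64(21.3), 'd_tool_mm': array([-0.4,  0.6, -1.2]), 'turn': np.float64(0.0006), 'ft': array([-26.1,   7.1,  27.9]), 'F_jig': array([-27. ,   2.4]), 'w': 72.0, 'tilt': np.float64(1.17)}
```

The pad has stalled at x = -28.4 and the force is rising, so it is home. I'll ease off backwards with the pedal still down, then lift slowly.

>>> {"api": "arm_command", "payload": {
  "series": [
    {"linear": [0.003,0,0],"turn": 0},
    {"linear": [0.004,0,0],"turn": 0},
    {"linear": [0.004,0,0],"turn": 0},
    {"linear": [0.004,0,0],"turn": 0},
    {"linear": [0.003,0,0],"turn": 0},
    {"linear": [0,0,0],"turn": 0}
  ]
}}

```text
t: 7.5
ee_pos: [512.4, 50.3, 42.3]
orientation: [0.273, 3.124, 0.0]
ft_force: [4.7, -3.2, 7.4]
width: 71.5
grasp_force: 3.8
```

Run:
```python
from h import *
print(toolstep(-40,-40,60))
d=grab("scene"); f=np.array(d["frame"])[140:290,210:400]; cv2.imwrite("pics/s4.png",cv2.resize(f,None,fx=4,fy=4,interpolation=cv2.INTER_CUBIC))
```

```text
{'jig': array([-33.8, -39.2]), 'tip': np.float64(23.3), 'd_tool_mm': array([  6. ,  -0.8, -36.7]), 'turn': np.float64(0.0004), 'ft': array([ 4.7, -3.2,  7.4]), 'F_jig': array([ 5.1, -2.3]), 'w': 71.5, 'tilt': np.float64(0.31)}
```

View pics/s4.png

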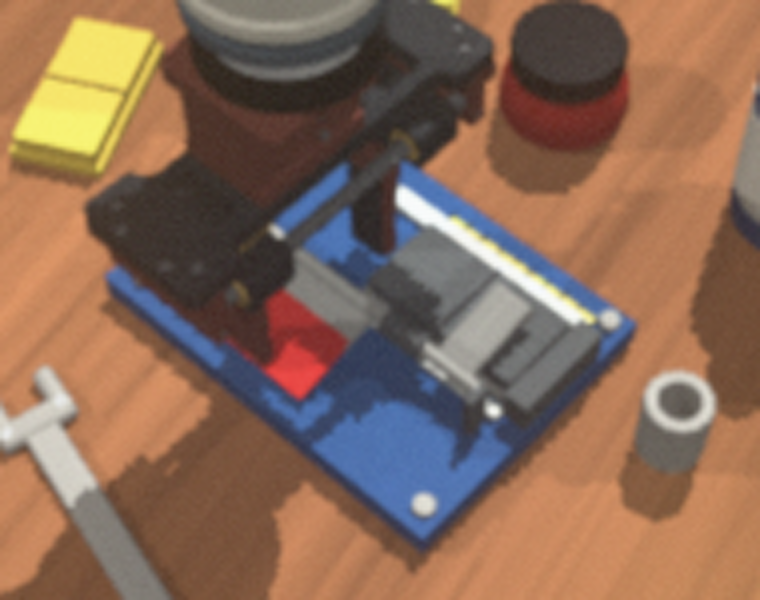

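The crop shows the pad's front flush with the dark end stop at (550,370), under the jaw. The finger at (375,230) is clear of its rear edge. Now I'll release slowly and lift.

>>> {"api": "arm_command", "payload": {
  "series": [
    {"linear": [0.003,0,0],"turn": 0},
    {"linear": [0,0,-0.003],"turn": 0},
    {"linear": [0,0,-0.003],"turn": 0},
    {"linear": [0,0,-0.003],"turn": 0},
    {"linear": [0,0,-0.003],"turn": 0},
    {"linear": [0,0,-0.01],"turn": 0},
    {"linear": [0,0,-0.03],"turn": 0},
    {"linear": [0,0,-0.03],"turn": 0},
    {"linear": [0,0,-0.03],"turn": 0},
    {"linear": [0,0,0],"turn": 0}
  ]
}}

```text
t: 8.55
ee_pos: [509.0, 51.3, 157.1]
orientation: [0.274, 3.123, 0.002]
ft_force: [0.8, -0.1, -1.6]
width: 71.8
grasp_force: 0.0
```

>>> {"api": "arm_command", "payload": {
  "series": [
    {"linear": [0.03,0,-0.02],"turn": 0},
    {"linear": [0.03,0,-0.02],"turn": 0},
    {"linear": [0.03,0,0],"turn": 0},
    {"linear": [0.02,0,0],"turn": 0},
    {"linear": [0,0,0],"turn": 0},
    {"linear": [0,0,0],"turn": 0}
  ]
}}

```text
t: 9.15
ee_pos: [398.9, 70.3, 193.3]
orientation: [0.273, 3.129, 0.0]
ft_force: [0.5, -1.0, 0.5]
width: 71.8
grasp_force: 0.0
```

Run:
```python
from h import *
print(toolstep(-100,-40,150))
d=grab("scene"); f=np.array(d["frame"])[140:290,210:400]; cv2.imwrite("pics/s5.png",cv2.resize(f,None,fx=4,fy=4,interpolation=cv2.INTER_CUBIC))
```

```text
{'jig': array([-149. ,  -39.2]), 'tip': np.float64(174.3), 'd_tool_mm': array([-49. ,  -0.8,  24.3]), 'turn': np.float64(0.0002), 'ft': array([ 0.5, -1. ,  0.5]), 'F_jig': array([ 0.7, -0.9]), 'w': 71.8, 'tilt': np.float64(0.03)}
```

View pics/s5.png

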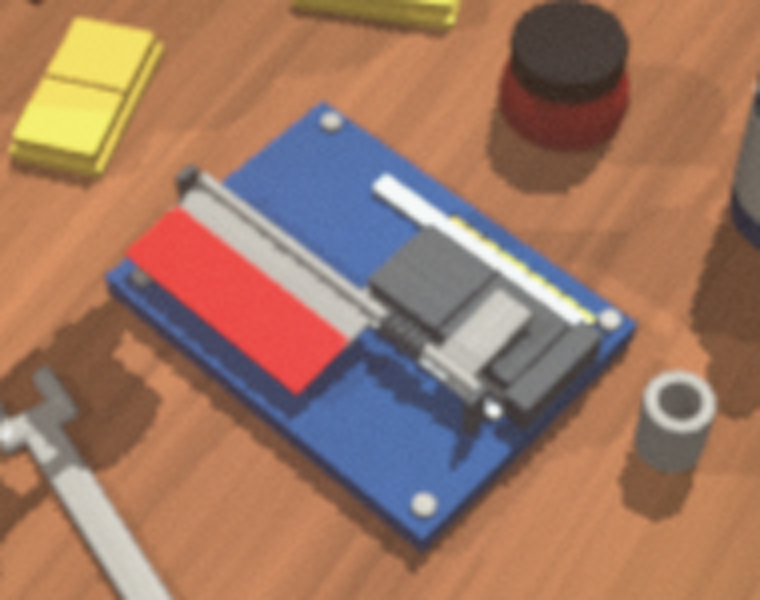

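The final crop shows the pad against the stop at (550,360), the jaw resting on it at (490,325), and the pedal sprung back partway. Everything around the jig is where it was, and the arm is clear.

```bash
python3 -c "
from workcell import ctrl
print(ctrl.close_job())"
```

```text
the job is handed in; nothing more can be done
None
```

I pushed the pad home against the end stop with the pedal held down, let the clip clamp it, moved the arm clear and handed the job in at about 9 s; the last picture looks right, but no verdict came back.

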